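# Pin back the belt tension wheel of a bench shaker drive

## Task

The belt is off this laboratory shaker drive and the sprung tension wheel must be pinned back before a new one goes on. Take the collared locking pin from the wooden stand by its handle, put it down into the hole in the wheel, and with it turn the wheel counter-clockwise (seen from above) against its spring, feeling lightly with the tip for the lock hole in the plate underneath; then push the pin fully home, collar down on the wheel, so that it holds the wheel when you let go. Never press or lever hard on the pin's shank, and leave the other things where they are.

Things in the scene. Friction and masses are not known exactly. Their poses are not given: they have to be found in the camera images.
- drive: grey drive unit fixed to the bench, housing 210 x 360 x 50 mm high. Origin on the tension wheel's upright axis, at bench height; z up; the housing reaches 105 mm either way along x and from -115 to +245 mm along y. Two bare aluminium pulleys stand on it at y about +155 and +205 mm, up to 86 mm high.
- plate_top (a point): centre of the top face (70 mm high) of the fixed steel plate under the wheel, on the wheel's axis; 140 mm square, 20 mm thick. Its one lock hole, 12 mm across, right through, is 55 mm from the axis, 0.55 to 1.1 rad counter-clockwise of where the wheel's hole is at rest: different each time, not measured; seen between the wheel's spokes, found with the pin's tip.
- wheel (a joint): turn of the tension wheel, rad: 0 at rest on its stop, growing counter-clockwise seen from above, far stop 1.45. Its spring turns it back with 0.12 N m at rest plus 0.15 N m per rad (2 to 5 N at the hole). Spoked aluminium wheel, 164 mm across, 14 mm thick, underside 73 mm and top 87 mm above the bench, hub cap to 94 mm; one spoke carries a 30 mm square steel boss with the pin hole.
- wheel_hole (a point): centre of the upper mouth of the pin hole in the wheel's steel boss: a through hole 13 mm across, 14 mm deep, 55 mm from the axis, mouth 87 mm above the bench. It turns with the wheel. At rest it lies on the drive's -x side of the axis. The fixed plate lies 3 mm below the wheel.
- pin_grip (a point): middle of the locking pin's handle, 56 mm above its tip; z up the pin. Loose steel pin, 80 g, upright in the stand, tip down. From the tip: round shank 10 mm thick, 32 mm long, its last 6 mm tapering to 5 mm; collar 21 mm across, 4 mm thick; straight square handle 16 x 16 mm, 40 mm tall, faces in line with the stand's sides. The only one in the stand with a collar and a square handle.
- pin_tip (a point): tip of the locking pin, on its axis; z up the pin. Height above the bench: 8 mm in the stand (collar on the stand's top); 70 mm in the wheel's hole with the tip on the plate; 55 mm fully home in wheel and plate.
- pin_shank: the pin's shank with its collar; origin at the tip. The part that must not be pressed or levered hard. Under the spring's side load a held pin leans in the grip, so that its tip and the wheel lag behind the hand by 2 to 10 mm; go by feel.
- stand: heavy wooden block fixed to the bench, 170 x 50 x 40 mm high, origin under its centre; three holes 14 mm across, 35 mm deep, in a row along its x axis at -55, 0 and +55 mm, holding the locking pin, a plain rod and a knobbed pin in any order. Close the fingers across the row (along its y) to miss the neighbours.
- rod_center (a point): bystander: plain straight steel rod 11 mm thick, 85 mm long, upright in the stand; its middle. No collar, no head.
- knob_pin_center (a point): bystander: steel pin without a collar, 58 mm long, with a wide round knob, 30 mm across, upright in the stand; its middle.
- beaker: bystander: glass beaker, 72 mm across, 90 mm tall; origin under its centre.
- reagent: bystander: white jar with a red cap, 64 mm across, 120 mm tall; origin under its centre.
- vial: bystander: small amber jar with a black cap, 40 mm across, 60 mm tall; origin under its centre.
Not all that is in view belongs to the job. What is shaped like the part that bears pin_grip but yellow is not meant.

How it is judged:
By the outcome, as a careful person would: the job done as asked, in the order asked, and still so for the second after the job is handed in, with the robot touching nothing.
It also fails if it takes over 62 s, if anything falls off the work surface, if the arm or the gripper's body presses on something with over 40 N, if the wrist force passes 120 N, or if a joint passes its speed limit or range.

## Robot

A 6-joint arm with a two-finger parallel gripper is mounted at the origin on the work surface. World frame = base frame: x ahead of the robot, y to its left, z up, the work surface at z = 0. Lengths are in m, angles in degrees, forces in N, time in s.
With the tool pointing down it reaches from about 0.375 to 0.9 m from the base axis. Payload 3.1 kg.
Tool frame: the origin (TCP) lies between the finger pads; the fingertips stand 22 mm ahead of it and the grasp point (between the pads) lies 3 mm ahead of it (bot.tip_extent is the distance from the TCP to the fingertips, in m); y points along the fingers, z is the direction in which the jaws open and shut, and the axes are right-handed (so a half turn about y gives the same grasp; the last joint's range is limited). The gripper opens to 87 mm and grips with 3 to 60 N. Pads are 19 mm wide; open, the fingers measure 117 mm over their backs; the gripper's body (75 mm by 190 mm) begins 51 mm behind the grasp point.
Start: joints at [-84.368, 30.224, 82.088, -0, 67.689, -10.227], TCP at [0.171, -0.601, 0.245] pointing down, gripper open.
Joint ranges: [-176.69, 176.69], [-43.24, 126.21], [12.49, 139.97], [-82, 262], [0, 151.66], [-163.58, 163.58]. Speed limits (degrees/s): [159.86, 159.86, 180, 180, 180, 180].

## Interface

Orientations are given as a 3x3 rotation matrix whose columns are the frame's x, y, z axes.
In Python, from rig import bot, eyes, models gives the robot as it stands. The module is installed in compiled form; this text tells all that it offers.
- The arm moves only by the tool arm_command, never from a script. Its arguments are lists of equal length, an entry for each row: "translation": the shift along the tool's x, y, z each as a share of 0.08 m, from -1 to 1, a list of three; "rotation": the turn, a rotation vector about the tool's x, y, z each as a share of 60 degrees, from -1 to 1, a list of three; "grip": the closure, from -1 (fully open) to 1 (shut), so that 0 is half open. In form: {"translation": [[x, y, z], ...], "rotation": [[rx, ry, rz], ...], "grip": [grip, ...]}. A call has 1 to 5 rows; each row is the pose to reach, as a shift and turn from the pose commanded when the call began, along the tool's axes at that moment; what a row does not reach only later rows make up. A row lasts 1/10 s, in which the tool goes at most 50 mm and 8.59 degrees, less where a joint would pass 70% of its speed; a pose out of reach is approached as far as the arm can. A call with a number of a shift or a turn outside -1 to 1 is refused whole. A call with a gripper value outside its range is refused whole. The fingers move at their own pace and stop on an object; the grip force is fixed at half the most. Time passes only in rows, so rows that repeat a pose let the fingers close. It gives the time, the measured TCP pose, the force and the opening at its end, in the units of the state.
- bot.read_state(): the state, without advancing time (a new reading comes with each control period).
- eyes.capture(name): name is "scene" or "top" or "wrist"; returns a dict with "image" (480x640x3 uint8, blue, green, red), "mtx" (3x3 intrinsics, pixels), "dist_coeffs" ([k1, k2, p1, p2, k3] as OpenCV has them; the pictures are not rectified), "rvec" (rotation vector, rad) and "tvec" (3), from world to camera coordinates, as OpenCV has them; the wrist camera has in their place "hand_eye" (4x4, takes a point from camera to tool coordinates, whose origin is the TCP and whose axes are the tool frame's). Camera axes: x right, y down, z forward; pixel columns grow to the right and rows downward; lengths in m; the calibration is good to about 2 mm. A picture is of the moment at which its call begins: read the wrist's pose just before it. There is no depth.
- bot.hand_in(): hands the job in, once; it reports no verdict.
Trained networks look in the newest picture that a camera, given by its name, has taken for a name from the list of things; names that differ only in an ending like _2 or _b are one class to them, and where a whole thing is asked for, a point or a joint stands for the part that bears it (a point fixed in the world has none). Each returns a list of dicts, best first, with "conf" (0 to 1); they miss things now and then, are a little off and sometimes report something else, mostly with a low value. They report only what shows in the picture. A call takes as long as a camera call. They do not tell look-alikes from the thing itself.
- models.recognise(camera, thing): "extent" ([left, top, right, bottom] as shares, 0 to 1, of the picture: columns of its width, rows of its height, round what is visible of it).
- models.spot_point(camera, thing): "point" ([column, row] as shares, 0 to 1, of the picture: columns of its width, rows of its height: a listed point, or the origin of a listed thing).
The state is a dict: "time_s": time; "joint_positions": joint angles; "qvel": joint speeds; "tau": joint torques, N m; "position": TCP position; "tcp_rot": TCP orientation; "force": force on the tool from outside, world axes, zero at the start; "moment": the same for the moment, N m; "opening": opening from 0.0 (shut) to 1.0 (fully open).
Only numpy, scipy, OpenCV 4.12 (cv2) and the standard library are available. Lean on these libraries where they do the work, as an engineer would, in place of code of your own. Each camera call takes 0.05 s, during which the arm holds its last target. There are 200 camera calls.

## Working session

There is one attempt and no reset: what is moved stays moved. The work goes in short steps, Python scripts to look and compute and a tool call to move; the robot and the scene stay as the last step left them, time stands still between calls to the robot, and variables do not carry over. Pictures are saved under pics/ and viewed, about 8 in all and at most 12, crops included, and the job is handed in when it is done.

Besides the shell and the picture viewer there is one more tool, called after ">>>" as name(argument=value, ...) on one line, values as JSON. arm_command: Moves the arm, as the interface text tells. Shift numbers are shares of 0.08 m and turn numbers shares of 60 degrees, none past 1 either way. Its arguments: {"type":"object","properties":{"translation":{"type":"array"},"rotation":{"type":"array"},"grip":{"type":"array"}},"required":["translation","rotation","grip"]}

```bash
mkdir -p pics; cat > h.py <<'E'
import numpy as np, cv2
from rig import bot, eyes, models
def cap(n, save=None):
    s=bot.read_state(); c=eyes.capture(n)
    if save: cv2.imwrite('pics/'+save,c['image'])
    if 'rvec' in c:
        R=cv2.Rodrigues(np.array(c['rvec'],float))[0]; t=np.array(c['tvec'],float).ravel()
        Rw=R.T; o=-R.T@t
    else:
        H=np.array(c['hand_eye']); T=np.eye(4); T[:3,:3]=s['tcp_rot']; T[:3,3]=s['position']
        W=T@H; Rw=W[:3,:3]; o=W[:3,3]
    c['Rw']=Rw; c['o']=o; return c
def ray(c,px):
    p=cv2.undistortPoints(np.array([[px]],float),np.array(c['mtx']),np.array(c['dist_coeffs'],float))[0,0]
    return c['Rw']@np.array([p[0],p[1],1.])
def atz(c,px,z):
    d=ray(c,px); return c['o']+d*(z-c['o'][2])/d[2]
def proj(c,P):
    R=c['Rw'].T; rv=cv2.Rodrigues(R)[0]; t=-R@c['o']
    return cv2.projectPoints(np.array(P,float).reshape(-1,1,3),rv,t,np.array(c['mtx']),np.array(c['dist_coeffs'],float))[0][:,0]
def tri(c1,p1,c2,p2):
    d1=ray(c1,p1);d2=ray(c2,p2)
    A=np.stack([d1,-d2],1); x=np.linalg.lstsq(A,c2['o']-c1['o'],rcond=None)[0]
    a=c1['o']+d1*x[0]; b=c2['o']+d2*x[1]; return (a+b)/2,np.linalg.norm(a-b)
def tool(P):  # world point -> shares of shift in tool axes to bring TCP there
    s=bot.read_state(); return np.array(s['tcp_rot']).T@(np.array(P)-s['position'])/0.08
W=np.array([640,480])
E
python3 - <<'E'
from h import *
np.set_printoptions(precision=4,suppress=True)
Z={'plate_top':.07,'wheel_hole':.087,'pin_grip':.064,'stand':0,'drive':0,'rod_center':.0475,'knob_pin_center':.034}
cs={}
for n in('scene','top'):
    c=cs[n]=cap(n,n+'.png'); print(n,c['o'],c['image'].shape)
    for k,z in Z.items():
        for r in models.spot_point(n,k)[:3]:
            p=np.array(r['point'])*W; print(k,round(r['conf'],2),p,atz(c,p,z)[:2])
    for k in('pin_grip','beaker','reagent','vial'):
        for r in models.recognise(n,k)[:2]: print(k,round(r['conf'],2),np.array(r['extent'])*[640,480,640,480])
s=bot.read_state();print(s['tcp_rot'],s['time_s'],s['force'])
E
```

```text
scene [ 1.0958 -0.3368  0.7057] (480, 640, 3)
plate_top 0.58 [355.712 272.88 ] [ 0.607  -0.0052]
wheel_hole 0.87 [351.104 245.088] [0.5492 0.0178]
pin_grip 0.88 [198.08  368.592] [ 0.6649 -0.3447]
pin_grip 0.76 [150.528 364.176] [ 0.6195 -0.4143]
pin_grip 0.73 [234.176 314.4  ] [ 0.5863 -0.2527]
stand 0.94 [190.592 325.488] [ 0.5209 -0.331 ]
drive 0.64 [356.48 296.4 ] [ 0.6112 -0.0018]
rod_center 0.73 [352.576 248.4  ] [0.5247 0.0379]
rod_center 0.63 [183.488 293.28 ] [ 0.4764 -0.3224]
knob_pin_center 0.78 [185.472 314.016] [ 0.5173 -0.3326]
pin_grip 0.87 [188.672 358.8   205.184 386.016]
pin_grip 0.64 [138.176 354.912 161.92  380.4  ]
beaker 0.62 [257.792 305.712 298.816 363.792]
reagent 0.61 [389.824 148.8   415.424 201.408]
vial 0.79 [262.976 224.016 284.8   253.104]
top [ 0.3759 -0.058   1.3741] (480, 640, 3)
plate_top 0.69 [295.168 203.616] [ 0.6042 -0.0006]
wheel_hole 0.9 [289.728 228.   ] [0.5422 0.0128]
pin_grip 0.62 [396.032 211.2  ] [ 0.5807 -0.2475]
pin_grip 0.57 [466.432 202.704] [ 0.598  -0.4223]
pin_grip 0.56 [434.496 213.312] [ 0.5733 -0.342 ]
stand 0.83 [425.28 237.6 ] [ 0.5206 -0.3293]
stand 0.15 [336.192 290.016] [ 0.3923 -0.0974]
drive 0.59 [293.632 207.312] [0.6069 0.0066]
drive 0.37 [293.504 206.496] [0.609  0.0069]
rod_center 0.53 [426.112 255.216] [ 0.4718 -0.3201]
knob_pin_center 0.53 [431.872 234.576] [ 0.5242 -0.3394]
pin_grip 0.53 [390.016 208.992 401.792 220.32 ]
pin_grip 0.47 [428.672 180.384 440.32  186.912]
beaker 0.88 [357.888 164.208 389.632 195.6  ]
reagent 0.84 [161.408 294.096 197.184 320.88 ]
reagent 0.42 [359.808 164.4   390.528 198.72 ]
vial 0.56 [329.28 281.28 344.32 296.4 ]
[[-0.9619 -0.      0.2733]
 [-0.2733  0.     -0.9619]
 [ 0.     -1.     -0.    ]] 1.2 [-0.182   0.8415 -0.1274]
```

View pics/top.png

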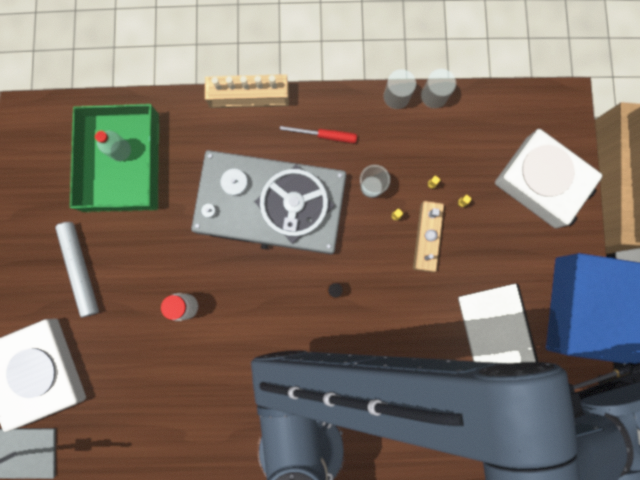

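View pics/scene.png

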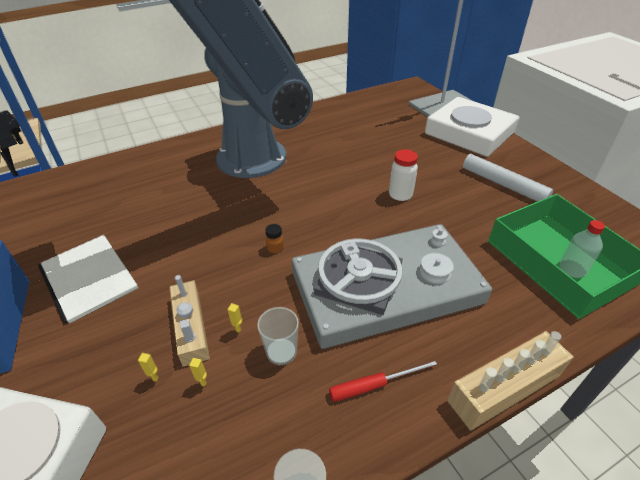

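Top view: the stand is at about (428,237), with the locking pin at its far end (435,212), the knobbed pin in the middle and the rod at the near end. Three yellow look-alikes stand around it. The drive is at about (293,203), with the boss and hole near (291,226). The scene view agrees: the pin's square handle is at (187,325). Moving above the pin now.

>>> arm_command(translation=[[-0.5, 0, -0.15], [-0.95, 0, -0.29], [-0.95, 0, -0.29]], rotation=[[0, 0, 0], [0, 0, 0], [0, 0, 0]], grip=[-1, -1, -1])

```text
time_s: 1.5
position: [0.2408, -0.5549, 0.2444]
tcp_rot: [[-0.961, 0.001, 0.277], [-0.277, 0.003, -0.961], [-0.002, -1.0, -0.002]]
force: [-0.8, -1.0, 0.0]
opening: 1.002
```

>>> arm_command(translation=[[-0.5, 0, -0.15], [-0.95, 0, -0.29], [-0.95, 0, -0.29]], rotation=[[0, 0, 0], [0, 0, 0], [0, 0, 0]], grip=[-1, -1, -1])

```text
time_s: 1.8
position: [0.3072, -0.5124, 0.2446]
tcp_rot: [[-0.961, 0.001, 0.277], [-0.277, 0.002, -0.961], [-0.001, -1.0, -0.001]]
force: [-0.1, -0.5, -0.3]
opening: 0.997
```

>>> arm_command(translation=[[-0.5, 0, -0.15], [-0.95, 0, -0.29], [-0.95, 0, -0.29]], rotation=[[0, 0, 0], [0, 0, 0], [0, 0, 0]], grip=[-1, -1, -1])

```text
time_s: 2.1
position: [0.3735, -0.4701, 0.2446]
tcp_rot: [[-0.961, 0.001, 0.277], [-0.277, 0.001, -0.961], [-0.001, -1.0, -0.0]]
force: [-0.8, 0.3, 0.6]
opening: 0.999
```

>>> arm_command(translation=[[-0.5, 0, -0.15], [-0.95, 0, -0.29], [-0.95, 0, -0.29]], rotation=[[0, 0, 0], [0, 0, 0], [0, 0, 0]], grip=[-1, -1, -1])

```text
time_s: 2.4
position: [0.4401, -0.4277, 0.2446]
tcp_rot: [[-0.961, 0.001, 0.277], [-0.277, -0.0, -0.961], [-0.001, -1.0, 0.0]]
force: [0.3, -0.7, -0.1]
opening: 1.004
```

>>> arm_command(translation=[[-0.5, 0, -0.15], [-0.95, 0, -0.29], [-0.95, 0, -0.29], [-0.95, 0, -0.29], [-0.95, 0, -0.29]], rotation=[[0, 0.1, 0], [0, 0.2, 0], [0, 0.3, 0], [0, 0.4, 0], [0, 0.45, 0]], grip=[-1, -1, -1, -1, -1])

```text
time_s: 2.9
position: [0.5036, -0.3874, 0.2445]
tcp_rot: [[-0.981, -0.001, -0.196], [0.196, -0.001, -0.981], [0.001, -1.0, 0.001]]
force: [-0.6, -0.1, -0.2]
opening: 1.0
```

```bash
python3 - <<'E'
from h import *
np.set_printoptions(precision=4,suppress=True)
c=cap('wrist','w1.png'); s=bot.read_state(); print(s['position'],s['tcp_rot'],s['time_s'])
Z={'pin_grip':.064,'pin_tip':.008,'stand':0,'rod_center':.0475,'knob_pin_center':.034}
for k,z in Z.items():
    for r in models.spot_point('wrist',k)[:3]:
        p=np.array(r['point'])*W; print(k,round(r['conf'],2),p,atz(c,p,z)[:2])
E
```

```text
[ 0.5035 -0.3875  0.2445] [[-0.9803 -0.0008 -0.1975]
 [ 0.1975 -0.0011 -0.9803]
 [ 0.0006 -1.      0.0013]] 2.95
pin_grip 0.91 [228.928  28.896] [ 0.6552 -0.3468]
pin_grip 0.9 [135.168 165.6  ] [ 0.5768 -0.2519]
pin_grip 0.73 [247.168 140.496] [ 0.5776 -0.3409]
pin_tip 0.91 [243.968  45.6  ] [ 0.6541 -0.3466]
pin_tip 0.77 [164.416 158.592] [ 0.5778 -0.2538]
pin_tip 0.75 [342.08   86.592] [ 0.6057 -0.4209]
stand 0.72 [265.92 203.28] [ 0.5191 -0.3322]
rod_center 0.91 [264.512 273.216] [ 0.4672 -0.3252]
knob_pin_center 0.89 [256.128 205.2  ] [ 0.5241 -0.3296]
```

View pics/w1.png

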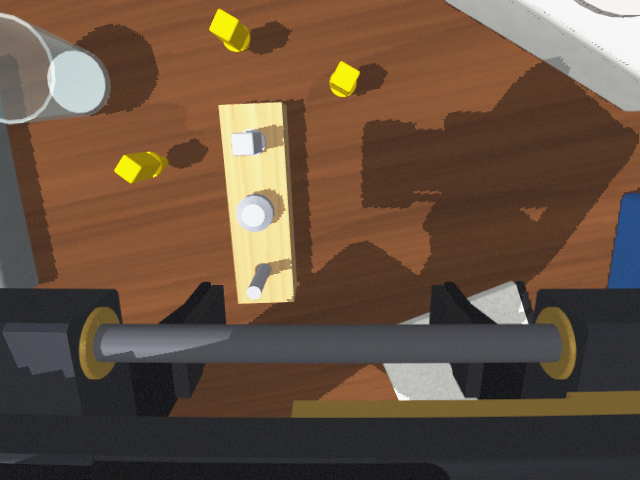

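The wrist view shows the steel locking pin at the stand's far end, handle top at about (242,144). The knob is at (255,213), the rod at (258,280), and the stand's top corners are at (219,104), (283,101), (239,304) and (295,302).

```bash
python3 - <<'E'
from h import *
np.set_printoptions(precision=4,suppress=True)
c=cap('wrist')
q=[atz(c,p,.04)[:2] for p in [(219,104),(283,101),(295,302),(239,304)]]
print(q, [np.linalg.norm(q[i]-q[(i+1)%4]) for i in range(4)])
ax=(q[0]+q[1]-q[2]-q[3])/2; cen=sum(q)/4; u=ax/np.linalg.norm(ax)
print(u,np.degrees(np.arctan2(u[1],u[0])),cen,cen+u*.055)
g=c['image'][125:162,222:272]; hs=cv2.cvtColor(g,cv2.COLOR_BGR2HSV)
m=((hs[...,1]<40)&(hs[...,2]>190)).astype(np.uint8); ys,xs=np.nonzero(m); print(xs.mean()+222,ys.mean()+125,len(xs))
for z in(.064,.084): print(z,atz(c,(xs.mean()+222,ys.mean()+125),z))
P=cen+u*.055
print('to above pin',tool([*P,.2445]))
E
```

```text
[array([ 0.61, -0.32]), array([ 0.6022, -0.3702]), array([ 0.4332, -0.343 ]), array([ 0.441 , -0.2933])] [np.float64(0.050827396476391055), np.float64(0.17113393533789026), np.float64(0.05038748306375335), np.float64(0.17109214344387083)]
[ 0.9875 -0.1575] -9.059545438120935 [ 0.5216 -0.3316] [ 0.5759 -0.3403]
244.25918762088975 143.9129593810445 517
0.064 [ 0.5759 -0.3369  0.064 ]
0.084 [ 0.5758 -0.3408  0.084 ]
to above pin [-0.7685  0.     -0.7391]
```

>>> arm_command(translation=[[-0.4, 0, -0.4], [-0.77, 0.3, -0.74], [-0.77, 0.8, -0.74], [-0.77, 1.0, -0.74], [-0.77, 1.0, -0.74]], rotation=[[0, -0.02, 0], [0, -0.04, 0], [0, -0.04, 0], [0, -0.04, 0], [0, -0.04, 0]], grip=[-0.2, -0.2, -0.2, -0.2, -0.2])

```text
time_s: 3.75
position: [0.5749, -0.3379, 0.161]
tcp_rot: [[-0.989, -0.006, -0.151], [0.151, 0.005, -0.989], [0.006, -1.0, -0.004]]
force: [0.0, 0.3, -0.3]
opening: 0.651
```

```bash
python3 - <<'E'
from h import *
np.set_printoptions(precision=4,suppress=True)
s=bot.read_state(); print(s['tcp_rot'],s['opening']); print(tool([.5759,-.3403,.071]))
c=cap('wrist','w2.png')
for k,z in {'pin_grip':.064,'pin_tip':.008}.items():
    for r in models.spot_point('wrist',k)[:3]:
        p=np.array(r['point'])*W; print(k,round(r['conf'],2),p,atz(c,p,z)[:2])
E
```

```text
[[-0.9885 -0.0058 -0.1508]
 [ 0.1508  0.0045 -0.9886]
 [ 0.0064 -1.     -0.0036]] 0.6512821658982766
[-0.0241  1.1253  0.0319]
pin_grip 0.95 [333.12  249.408] [ 0.5765 -0.3409]
pin_grip 0.73 [318.912 111.792] [ 0.6551 -0.3448]
pin_grip 0.72 [461.824 177.216] [ 0.6078 -0.4195]
pin_tip 0.89 [432.896 166.224] [ 0.6092 -0.4168]
pin_tip 0.69 [212.096 242.688] [ 0.5782 -0.2521]
```

>>> arm_command(translation=[[-0.02, 0.5, 0.03], [-0.02, 0.95, 0.03], [-0.02, 0.95, 0.03]], rotation=[[0, 0, 0], [0, 0, 0], [0, 0, 0]], grip=[-0.2, -0.2, -0.2])

```text
time_s: 4.2
position: [0.5753, -0.3409, 0.0855]
tcp_rot: [[-0.988, -0.006, -0.153], [0.153, 0.005, -0.988], [0.007, -1.0, -0.004]]
force: [-1.4, 0.7, -0.7]
opening: 0.602
```

>>> arm_command(translation=[[0, 0.17, 0], [0, 0.17, 0]], rotation=[[0, 0, 0], [0, 0, 0]], grip=[-0.2, -0.2])

```text
time_s: 4.4
position: [0.5781, -0.3428, 0.0757]
tcp_rot: [[-0.988, 0.001, -0.152], [0.152, -0.001, -0.988], [-0.001, -1.0, 0.001]]
force: [-0.4, 1.3, -0.8]
opening: 0.598
```

```bash
python3 - <<'E'
from h import *
s=bot.read_state(); print(s['position'],s['force'],s['opening']); print(tool([.5762,-.3406,.071]))
E
```

```text
[ 0.57813599 -0.34275205  0.07571173] [-0.38270553  1.26773265 -0.78622853] 0.5978660654401715
[ 0.02808142  0.05884684 -0.02294722]
```

>>> arm_command(translation=[[0.0, 0.03, -0.01], [0.01, 0.05, -0.02], [0.01, 0.05, -0.02]], rotation=[[0, 0, 0], [0, 0, 0], [0, 0, 0]], grip=[-0.2, -0.2, 1])

```text
time_s: 4.7
position: [0.5774, -0.3405, 0.0718]
tcp_rot: [[-0.988, 0.001, -0.152], [0.152, -0.001, -0.988], [-0.001, -1.0, 0.001]]
force: [-0.6, 0.2, -0.3]
opening: 0.568
```

>>> arm_command(translation=[[0, 0, 0], [0, 0, 0], [0, 0, 0], [0, 0, 0], [0, 0, 0]], rotation=[[0, 0, 0], [0, 0, 0], [0, 0, 0], [0, 0, 0], [0, 0, 0]], grip=[1, 1, 1, 1, 1])

```text
time_s: 5.2
position: [0.5772, -0.3405, 0.0709]
tcp_rot: [[-0.988, -0.0, -0.152], [0.152, -0.0, -0.988], [0.0, -1.0, 0.0]]
force: [-0.4, -0.3, -0.6]
opening: 0.179
```

>>> arm_command(translation=[[0, -0.3, 0], [0, -0.7, 0], [0, -1, 0]], rotation=[[0, 0, 0], [0, 0, 0], [0, 0, 0]], grip=[1, 1, 1])

```text
time_s: 5.5
position: [0.5774, -0.3406, 0.152]
tcp_rot: [[-0.988, 0.0, -0.152], [0.152, -0.0, -0.988], [-0.0, -1.0, 0.0]]
force: [0.8, -0.1, -0.3]
opening: 0.182
```

>>> arm_command(translation=[[0.1, -0.5, -0.1], [0.3, -1, -0.35], [0.3, -1, -0.35]], rotation=[[0, 0, 0], [0, 0, 0], [0, 0, 0]], grip=[1, 1, 1])

```text
time_s: 5.8
position: [0.559, -0.3084, 0.2369]
tcp_rot: [[-0.989, 0.007, -0.151], [0.151, -0.005, -0.989], [-0.008, -1.0, 0.004]]
force: [0.3, -0.4, -1.3]
opening: 0.186
```

>>> arm_command(translation=[[0.15, 0, -0.4], [0.3, 0, -0.9], [0.3, 0, -1]], rotation=[[0, 0, 0], [0, 0, 0], [0, 0, 0]], grip=[1, 1, 1])

```text
time_s: 6.1
position: [0.5438, -0.2218, 0.2296]
tcp_rot: [[-0.989, -0.005, -0.15], [0.15, 0.005, -0.989], [0.006, -1.0, -0.004]]
force: [-0.4, -0.3, -0.9]
opening: 0.18
```

>>> arm_command(translation=[[0.15, 0, -0.5], [0.3, 0, -1], [0.3, 0, -1]], rotation=[[0, 0, 0], [0, 0, 0], [0, 0, 0]], grip=[1, 1, 1])

```text
time_s: 6.4
position: [0.5324, -0.1389, 0.2297]
tcp_rot: [[-0.989, -0.005, -0.148], [0.148, 0.004, -0.989], [0.006, -1.0, -0.003]]
force: [-0.3, 0.5, -1.5]
opening: 0.182
```

>>> arm_command(translation=[[0.15, 0, -0.5], [0.3, 0, -1], [0.3, 0, -1], [0.3, 0, -1], [0.3, 0, -1]], rotation=[[0, 0, 0], [0, 0, 0], [0, 0, 0], [0, 0, 0], [0, 0, 0]], grip=[1, 1, 1, 1, 1])

```text
time_s: 6.9
position: [0.5239, -0.0624, 0.2308]
tcp_rot: [[-0.988, 0.001, -0.153], [0.153, -0.001, -0.988], [-0.001, -1.0, 0.001]]
force: [-0.5, -0.7, -0.3]
opening: 0.179
```

```bash
python3 - <<'E'
from h import *
np.set_printoptions(precision=4,suppress=True)
s=bot.read_state(); print(s['position'],s['tcp_rot'],s['force'],s['opening'],s['joint_positions'])
c=cap('wrist','w3.png')
for k,z in {'pin_tip':.167,'plate_top':.07,'wheel_hole':.087,'drive':0}.items():
    for r in models.spot_point('wrist',k)[:3]:
        p=np.array(r['point'])*W; print(k,round(r['conf'],2),p,atz(c,p,z))
E
```

```text
[ 0.5239 -0.0624  0.2308] [[-0.9883  0.0008 -0.1525]
 [ 0.1525 -0.001  -0.9883]
 [-0.0009 -1.      0.0008]] [-0.4661 -0.7081 -0.3019] 0.17880438139385377 [-18.9113  23.7706  96.9315  -0.0447  59.2373  79.8848]
pin_tip 0.84 [532.288 119.616] [ 0.5849 -0.1702  0.167 ]
pin_tip 0.82 [324.928 272.304] [ 0.5243 -0.0608  0.167 ]
pin_tip 0.19 [622.528 171.6  ] [ 0.5535 -0.2147  0.167 ]
plate_top 0.83 [217.92  129.504] [0.6066 0.0026 0.07  ]
wheel_hole 0.82 [214.784 209.424] [0.5537 0.0122 0.087 ]
drive 0.62 [239.168 128.016] [0.6076 0.0016 0.    ]
```

View pics/w3.png

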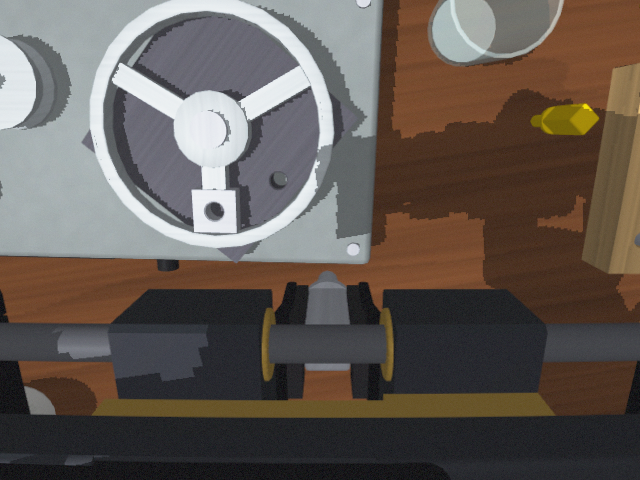

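The held pin's tip is at (327,272) and the wheel's boss hole at (215,210). The lock hole in the plate shows at (280,179), and the rim runs from x 90 to 334. I'll refine these by blob centroids.

```bash
python3 - <<'E'
from h import *
np.set_printoptions(precision=4,suppress=True)
c=cap('wrist'); im=c['image']; g=cv2.cvtColor(im,cv2.COLOR_BGR2GRAY)
def blob(x0,x1,y0,y1,th):
    r=g[y0:y1,x0:x1]; n,l,st,ce=cv2.connectedComponentsWithStats((r<th).astype(np.uint8))
    for i in range(1,n):
        if st[i,4]>40: print(st[i],ce[i]+[x0,y0])
print(g[200:222,200:230:2]);
blob(198,232,194,228,130); blob(266,294,166,192,70)
print(g[168:192,268:294:2])
# rim outer circle at z=.087: bright mask
hs=cv2.cvtColor(im,cv2.COLOR_BGR2HSV); m=((g>190)&(hs[...,1]<40)).astype(np.uint8)
m[:, :70]=0
cs=max(cv2.findContours(m,cv2.RETR_EXTERNAL,cv2.CHAIN_APPROX_NONE)[0],key=cv2.contourArea)[:,0]
cs=cs[cs[:,1]>3]
P=np.array([atz(c,p,.087)[:2] for p in cs.astype(float)])
A=np.c_[2*P,np.ones(len(P))]; x=np.linalg.lstsq(A,(P**2).sum(1),rcond=None)[0]; r=np.sqrt(x[2]+x[:2]@x[:2]); print('rim',x[:2],r,np.std(np.linalg.norm(P-x[:2],axis=1)))
h=atz(c,(215,210),.087)[:2]; l=atz(c,(280,179),.07)[:2]
for q in(h,l): d=q-x[:2]; print(q,np.linalg.norm(d),np.degrees(np.arctan2(d[1],d[0])))
E
```

```text
[[239 239 239 238 239 222 201 200 217 232 237 237 237 236 236]
 [239 240 240 240 224 185 123 112 133 185 235 238 238 238 237]
 [240 239 240 239 182 116  72  59  71 101 213 237 237 237 237]
 [238 238 239 210 139  89  63  60  63  64 142 228 237 236 236]
 [238 237 237 169 101  89  63  62  62  63  82 196 236 237 235]
 [237 238 238 149  91  87  62  61  65  63  66 144 235 235 235]
 [238 238 229 121  90  89  60  62  62  58  69 122 228 235 235]
 [238 238 198  96  90  92  60  62  64  61  73 115 215 235 235]
 [238 237 181  91  89  90  61  63  62  63  66 114 194 236 235]
 [237 238 183  92  89  94  62  62  62  59  63 109 175 233 235]
 [237 237 165  96  91  97  69  63  63  64  64  74 155 234 233]
 [238 237 198 104  91  94  84  63  62  65  64  65 150 234 233]
 [237 237 210 120  91  97  93  63  66  59  64  61 151 236 234]
 [236 237 233 150  94  97  99  84  63  63  61  62 178 236 235]
 [236 236 236 155  93  99  98  99  71  60  66  69 206 235 233]
 [235 236 234 155 106  98 102  99  96  83  79  99 217 233 233]
 [235 234 234 197 148  94 100 103  99  99 100 150 227 233 233]
 [235 235 235 231 162 125 101
[... 1159 characters left out ...]
01 100 100 101  99 105 106 105]
 [110  80  51  48  51  74 102 102  98  83 106 103 108]
 [110  94  64  51  49  59  65  70  61  93 106 105 111]
 [112 100  67  53  47  55  48  50  70  98 106 105 108]
 [109 107  82  67  48  47  48  58  89 105 104 107 110]
 [108 109 102  80  74  60  67  86 102 104 104 109 109]
 [108 107 107 100  82  80  84  95 108 103 109 108 107]
 [104 103 106 106 105 103 109 105 107 107 107 108 106]
 [108 106 104 105 110 109 112 110 105 107 111 108 107]
 [105 107 106 107 106 109 108 104 104 109 110 107 104]]
rim [0.6052 0.0057] 0.07404607775272297 0.01074189252007415
[0.5526 0.0126] 0.053012692184526644 172.58019827058956
[ 0.565  -0.0338] 0.05638304011791237 -135.4474660020019
```

>>> arm_command(translation=[[-0.1, 0, -0.5], [-0.21, 0, -0.96], [-0.21, 0.4, -0.96], [-0.21, 0.8, -0.96], [-0.21, 0.8, -0.96]], rotation=[[0, 0, 0], [0, 0, 0], [0, 0, 0], [0, 0, 0], [0, 0, 0]], grip=[1, 1, 1, 1, 1])

```text
time_s: 7.7
position: [0.5483, 0.013, 0.1634]
tcp_rot: [[-0.988, -0.009, -0.152], [0.152, 0.002, -0.988], [0.009, -1.0, -0.0]]
force: [0.0, 0.2, -0.9]
opening: 0.181
```

>>> arm_command(translation=[[0, 0.05, 0], [0, 0.05, 0]], rotation=[[0, 0, 0], [0, 0, 0]], grip=[1, 1])

```text
time_s: 7.9
position: [0.5522, 0.0118, 0.1639]
tcp_rot: [[-0.988, 0.002, -0.153], [0.153, -0.0, -0.988], [-0.002, -1.0, 0.0]]
force: [-0.5, 0.6, -0.1]
opening: 0.181
```

```bash
python3 - <<'E'
from h import *
np.set_printoptions(precision=4,suppress=True)
s=bot.read_state(); print(s['position'],s['force'],s['opening'],tool([.5526,.011,.163]))
c=cap('wrist')
tz=s['position'][2]-.0629
for k,z in {'pin_tip':tz,'wheel_hole':.087,'plate_top':.07}.items():
    for r in models.spot_point('wrist',k)[:2]:
        p=np.array(r['point'])*W; print(k,round(r['conf'],2),p,atz(c,p,z))
h=proj(c,[[.5526,.0126,.087],[.5522,.011,.087],[*s['position'][:2],tz],[.6066,.0024,.07]]); print(h)
im=c['image'][150:390,200:460]; cv2.imwrite('pics/w4.png',cv2.resize(im,None,fx=2.5,fy=2.5,interpolation=cv2.INTER_CUBIC)[:600])
E
```

```text
[0.5522 0.0118 0.1639] [-0.4702  0.5966 -0.0677] 0.18078385627689608 [-0.007   0.0107  0.0093]
pin_tip 0.85 [325.696 274.08 ] [0.5518 0.0131 0.101 ]
wheel_hole 0.76 [326.592 263.376] [0.553  0.0125 0.087 ]
plate_top 0.94 [326.912 162.192] [0.6058 0.0041 0.07  ]
[[326.4816 264.0844]
 [329.4739 264.3446]
 [328.0989 273.1289]
 [329.7539 160.186 ]]
```

View pics/w4.png

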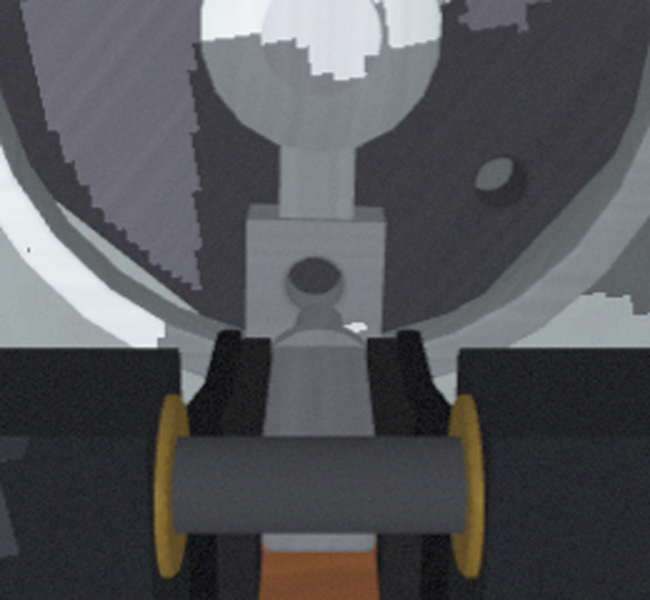

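The tip sits just behind the hole's centre in the crop: hole at (315,285), tip at (318,300). The lock hole is clear at (500,182). Aligned to about 1 mm, so I'm going down.

>>> arm_command(translation=[[-0.01, 0.06, -0.01], [-0.01, 0.12, -0.01], [-0.01, 0.16, -0.01], [-0.01, 0.16, -0.01]], rotation=[[0, 0, 0], [0, 0, 0], [0, 0, 0], [0, 0, 0]], grip=[1, 1, 1, 1])

```text
time_s: 8.5
position: [0.5517, 0.0131, 0.1494]
tcp_rot: [[-0.988, -0.002, -0.152], [0.152, 0.0, -0.988], [0.002, -1.0, -0.0]]
force: [0.0, -0.4, -0.9]
opening: 0.184
```

>>> arm_command(translation=[[0, 0.06, 0], [0, 0.12, 0], [0, 0.15, 0], [0, 0.15, 0]], rotation=[[0, 0, 0], [0, 0, 0], [0, 0, 0], [0, 0, 0]], grip=[1, 1, 1, 1])

```text
time_s: 8.9
position: [0.5523, 0.013, 0.1377]
tcp_rot: [[-0.988, -0.0, -0.152], [0.152, 0.0, -0.988], [0.0, -1.0, -0.0]]
force: [0.1, 0.3, -0.7]
opening: 0.181
```

```bash
python3 - <<'E'
from h import *
np.set_printoptions(precision=4,suppress=True)
s=bot.read_state(); print(s['position'],s['force'],s['moment'],s['opening'],s['time_s'])
c=cap('wrist','w5.png')
l=atz(c,(400,222.8),.07); print(l)
for k,z in {'plate_top':.07,'wheel_hole':.087}.items():
    for r in models.spot_point('wrist',k)[:2]:
        p=np.array(r['point'])*W; print(k,round(r['conf'],2),p,atz(c,p,z))
E
```

```text
[0.5523 0.013  0.1377] [ 0.142   0.2999 -0.7226] [ 0.0213 -0.1019  0.0194] 0.18063077115912768 8.9
[ 0.5719 -0.0273  0.07  ]
plate_top 0.67 [332.928 163.008] [0.6069 0.0022 0.07  ]
wheel_hole 0.91 [328.384 282.288] [0.5518 0.013  0.087 ]
```

>>> arm_command(translation=[[0, 0.015, 0], [0, 0.03, 0], [0, 0.04, 0], [0, 0.04, 0]], rotation=[[0, 0, 0], [0, 0, 0], [0, 0, 0], [0, 0, 0]], grip=[1, 1, 1, 1])

```text
time_s: 9.45
position: [0.5524, 0.013, 0.1349]
tcp_rot: [[-0.988, 0.0, -0.152], [0.152, -0.0, -0.988], [-0.0, -1.0, -0.0]]
force: [0.2, -0.9, -1.8]
opening: 0.182
```

>>> arm_command(translation=[[0, 0.01, 0], [0, 0.02, 0], [0, 0.02, 0]], rotation=[[0, 0, 0], [0, 0, 0], [0, 0, 0]], grip=[1, 1, 1])

```text
time_s: 9.75
position: [0.5523, 0.013, 0.1333]
tcp_rot: [[-0.988, 0.0, -0.152], [0.152, -0.0, -0.988], [-0.0, -1.0, -0.0]]
force: [1.0, -0.5, -1.4]
opening: 0.18
```

>>> arm_command(translation=[[0, 0, 0.024], [-0.002, 0, 0.048], [-0.004, 0, 0.072], [-0.007, 0, 0.096], [-0.01, 0, 0.12]], rotation=[[0, -0.033, 0], [0, -0.067, 0], [0, -0.1, 0], [0, -0.133, 0], [0, -0.167, 0]], grip=[1, 1, 1, 1, 1])

```text
time_s: 10.25
position: [0.5518, 0.0042, 0.1334]
tcp_rot: [[-1.0, 0.001, 0.023], [-0.023, 0.002, -1.0], [-0.001, -1.0, -0.002]]
force: [1.9, 3.3, -1.3]
opening: 0.182
```

>>> arm_command(translation=[[0, 0, 0.024], [-0.002, 0, 0.048], [-0.004, 0, 0.072], [-0.007, 0, 0.096], [-0.01, 0, 0.12]], rotation=[[0, -0.033, 0], [0, -0.067, 0], [0, -0.1, 0], [0, -0.133, 0], [0, -0.167, 0]], grip=[1, 1, 1, 1, 1])

```text
time_s: 10.75
position: [0.5524, -0.0051, 0.1333]
tcp_rot: [[-0.981, -0.0, 0.196], [-0.196, 0.002, -0.981], [-0.0, -1.0, -0.002]]
force: [0.2, 2.6, 0.3]
opening: 0.184
```

```bash
cat > st.py <<'E'
from h import *
np.set_printoptions(precision=4,suppress=True)
C=np.array([.6066,.0028])
s=bot.read_state(); p=np.array(s['position']); d=p[:2]-C; R=np.array(s['tcp_rot'])
print('t',s['time_s'],'R',np.linalg.norm(d),'th',np.degrees(np.arctan2(d[1],d[0]))%360,'z',p[2],'toolx',np.degrees(np.arctan2(R[1,0],R[0,0]))%360)
print('F tool',R.T@s['force'],'M tool',R.T@s['moment'],'open',s['opening'])
c=cap('wrist')
for k,z in {'plate_top':.07,'wheel_hole':.087}.items():
    for r in models.spot_point('wrist',k)[:2]:
        q=atz(c,np.array(r['point'])*W,z)[:2]; e=q-C; print(k,round(r['conf'],2),np.array(r['point'])*W,q,np.linalg.norm(e),np.degrees(np.arctan2(e[1],e[0]))%360)
print('lock px',proj(c,[[.565,-.0338,.07]]))
E
python3 st.py
```

```text
t 10.75 R 0.05479961880599998 th 188.2553000034066 z 0.13331836801398944 toolx 191.32700223992958
F tool [-0.7184 -0.2746 -2.5235] M tool [-0.6561  0.0571  0.303 ] open 0.1837006560992935
plate_top 0.83 [334.016 167.184] [0.606 0.003] 0.0006724521901240633 158.84490013108706
plate_top 0.46 [327.808 284.784] [ 0.5459 -0.0059] 0.06133136690604471 188.19813925452925
wheel_hole 0.7 [328.704 285.408] [ 0.5521 -0.0051] 0.055047435271427116 188.2748741673152
lock px [[388.2853 260.5813]]
```

>>> arm_command(translation=[[0, 0, 0.024], [-0.002, 0, 0.048], [-0.004, 0, 0.072], [-0.007, 0, 0.096], [-0.01, 0, 0.12]], rotation=[[0, -0.033, 0], [0, -0.067, 0], [0, -0.1, 0], [0, -0.133, 0], [0, -0.167, 0]], grip=[1, 1, 1, 1, 1])

```text
time_s: 11.4
position: [0.5547, -0.0145, 0.1333]
tcp_rot: [[-0.931, -0.001, 0.364], [-0.364, 0.002, -0.931], [0.001, -1.0, -0.002]]
force: [-0.3, 3.7, 1.0]
opening: 0.183
```

>>> arm_command(translation=[[0, 0, 0.024], [-0.002, 0, 0.048], [-0.004, 0, 0.072], [-0.007, 0, 0.096], [-0.01, 0, 0.12]], rotation=[[0, -0.033, 0], [0, -0.067, 0], [0, -0.1, 0], [0, -0.133, 0], [0, -0.167, 0]], grip=[1, 1, 1, 1, 1])

```text
time_s: 11.9
position: [0.5583, -0.0228, 0.1332]
tcp_rot: [[-0.854, -0.003, 0.52], [-0.52, 0.002, -0.854], [0.001, -1.0, -0.003]]
force: [-1.3, 3.5, 0.6]
opening: 0.179
```

>>> arm_command(translation=[[0, 0, 0.024], [-0.002, 0, 0.048], [-0.004, 0, 0.072], [-0.007, 0, 0.096], [-0.01, 0, 0.12]], rotation=[[0, -0.033, 0], [0, -0.067, 0], [0, -0.1, 0], [0, -0.133, 0], [0, -0.167, 0]], grip=[1, 1, 1, 1, 1])

```text
time_s: 12.4
position: [0.5632, -0.0304, 0.133]
tcp_rot: [[-0.75, -0.005, 0.661], [-0.661, 0.003, -0.75], [0.002, -1.0, -0.005]]
force: [-1.7, 4.3, 1.5]
opening: 0.181
```

```bash
python3 st.py; python3 - <<'E'
from h import *
im=cap('wrist')['image'][130:370,200:460]; cv2.imwrite('pics/w6.png',cv2.resize(im,None,fx=2.5,fy=2.5,interpolation=cv2.INTER_CUBIC))
E
```

```text
t 12.4 R 0.05460711577383198 th 217.39818706222238 z 0.1330201842292976 toolx 221.37204380346748
F tool [-1.5824 -1.5285 -4.3114] M tool [-0.8516  0.0133  0.4189] open 0.1814008774113203
plate_top 0.62 [336.32 165.6 ] [0.6069 0.0035] 0.0007745195434036147 65.10989498647558
wheel_hole 0.78 [327.168 284.88 ] [ 0.5629 -0.0294] 0.05428002840032999 216.4379889949354
wheel_hole 0.68 [329.728 321.696] [ 0.5493 -0.0431] 0.07346978148670631 218.70758919811095
lock px [[336.2519 275.3008]]
```

View pics/w6.png

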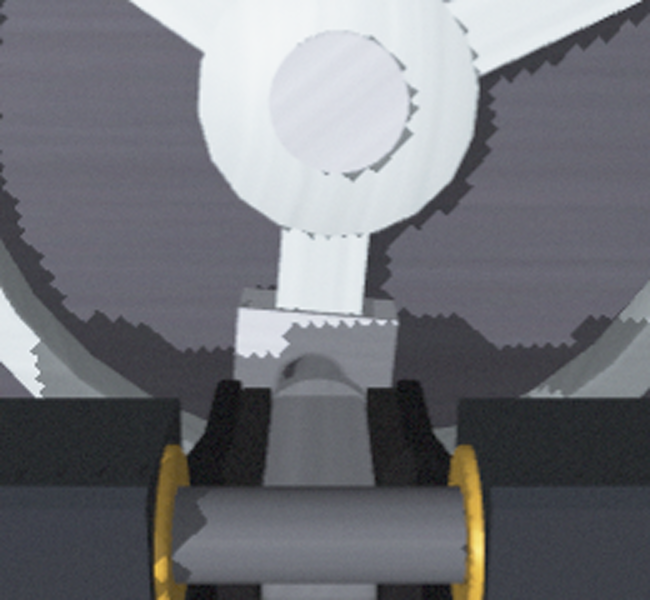

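The boss has turned to just above the lock hole: it is at about 216°, lock hole at about 221°. I'll press lightly with the tip and keep turning in small steps.

>>> arm_command(translation=[[0, 0.01, 0], [0, 0.01, 0]], rotation=[[0, 0, 0], [0, 0, 0]], grip=[1, 1])

```text
time_s: 12.8
position: [0.5646, -0.0315, 0.1324]
tcp_rot: [[-0.751, -0.001, 0.66], [-0.66, 0.001, -0.751], [0.0, -1.0, -0.001]]
force: [-2.1, 4.8, 0.7]
opening: 0.184
```

>>> arm_command(translation=[[0, 0.01, 0.012], [0, 0.01, 0.024], [0, 0.01, 0.024]], rotation=[[0, -0.017, 0], [0, -0.033, 0], [0, -0.033, 0]], grip=[1, 1, 1])

```text
time_s: 13.1
position: [0.5663, -0.0332, 0.1317]
tcp_rot: [[-0.727, -0.0, 0.686], [-0.686, 0.0, -0.727], [0.0, -1.0, -0.001]]
force: [-2.2, 4.4, 1.3]
opening: 0.183
```

>>> arm_command(translation=[[0.01, 0.015, 0.01], [0.01, 0.015, 0.015], [0.01, 0.015, 0.015]], rotation=[[0, 0, 0], [0, 0, 0], [0, 0, 0]], grip=[1, 1, 1])

```text
time_s: 13.4
position: [0.567, -0.0344, 0.1306]
tcp_rot: [[-0.728, 0.001, 0.686], [-0.686, 0.001, -0.728], [-0.001, -1.0, 0.0]]
force: [-1.5, 5.9, 1.2]
opening: 0.183
```

```bash
python3 st.py
```

```text
t 13.4 R 0.05430749081277062 th 223.17975427881112 z 0.13063810165001835 toolx 223.29196344064343
F tool [-2.9687 -1.1712 -5.3102] M tool [-0.9151 -0.0306  0.6848] open 0.18276537363235942
plate_top 0.95 [327.168 169.008] [0.6058 0.0031] 0.0008061528565568373 159.71639880145293
wheel_hole 0.74 [326.08 289.68] [ 0.5655 -0.0342] 0.05528638300432246 221.9792824905473
wheel_hole 0.67 [326.208 272.976] [ 0.5716 -0.0285] 0.04691663407635146 221.8268672962282
lock px [[324.9125 277.4682]]
```

>>> arm_command(translation=[[0, 0.01, 0], [0, 0.02, 0], [0, 0.02, 0]], rotation=[[0, 0, 0], [0, 0, 0], [0, 0, 0]], grip=[1, 1, 1])

```text
time_s: 13.85
position: [0.567, -0.0344, 0.1291]
tcp_rot: [[-0.728, 0.001, 0.686], [-0.686, 0.001, -0.728], [-0.001, -1.0, 0.0]]
force: [-1.4, 5.8, 1.1]
opening: 0.181
```

>>> arm_command(translation=[[0, 0.01, 0], [0, 0.02, 0], [0, 0.02, 0]], rotation=[[0, 0, 0], [0, 0, 0], [0, 0, 0]], grip=[1, 1, 1])

```text
time_s: 14.15
position: [0.5668, -0.0342, 0.1276]
tcp_rot: [[-0.728, 0.0, 0.686], [-0.686, 0.001, -0.728], [-0.001, -1.0, -0.0]]
force: [-1.1, 5.8, 2.9]
opening: 0.182
```

>>> arm_command(translation=[[-0.012, 0, 0], [-0.012, 0.01, 0], [-0.012, 0.02, 0], [-0.012, 0.02, 0]], rotation=[[0, 0, 0], [0, 0, 0], [0, 0, 0], [0, 0, 0]], grip=[1, 1, 1, 1])

```text
time_s: 14.55
position: [0.5667, -0.0336, 0.1256]
tcp_rot: [[-0.728, -0.001, 0.686], [-0.686, 0.001, -0.728], [0.0, -1.0, -0.002]]
force: [-1.9, 5.0, 1.5]
opening: 0.175
```

```bash
python3 st.py
```

```text
t 14.55 R 0.053989857196206 th 222.41620321744344 z 0.12563474880456468 toolx 223.3100581398973
F tool [-1.9974 -1.5116 -4.9247] M tool [-1.0721  0.0336  0.4523] open 0.17461036169221156
plate_top 0.73 [328.704 170.784] [0.6057 0.0031] 0.0009582481974654691 162.24510529484718
wheel_hole 0.87 [324.672 291.792] [ 0.5654 -0.0323] 0.054111397459120573 220.4418560310361
lock px [[326.4884 281.3708]]
```

>>> arm_command(translation=[[-0.005, 0.01, 0], [-0.005, 0.02, 0], [-0.005, 0.03, 0], [-0.005, 0.03, 0]], rotation=[[0, 0, 0], [0, 0, 0], [0, 0, 0], [0, 0, 0]], grip=[1, 1, 1, 1])

```text
time_s: 15.1
position: [0.5668, -0.0335, 0.1231]
tcp_rot: [[-0.728, -0.002, 0.686], [-0.686, 0.001, -0.728], [0.001, -1.0, -0.002]]
force: [-1.6, 5.1, 1.5]
opening: 0.178
```

>>> arm_command(translation=[[0, 0.01, 0], [0, 0.02, 0], [0, 0.03, 0], [0, 0.03, 0]], rotation=[[0, 0, 0], [0, 0, 0], [0, 0, 0], [0, 0, 0]], grip=[1, 1, 1, 1])

```text
time_s: 15.5
position: [0.5668, -0.0334, 0.1207]
tcp_rot: [[-0.728, -0.002, 0.686], [-0.686, 0.001, -0.728], [0.001, -1.0, -0.002]]
force: [-1.7, 5.9, 2.0]
opening: 0.18
```

```bash
python3 st.py
```

```text
t 15.5 R 0.053851516882454514 th 222.30934906640076 z 0.1207155499727869 toolx 223.31963316441644
F tool [-2.8417 -1.9477 -5.4441] M tool [-0.9932  0.0379  0.3294] open 0.18015121357641217
lock px [[326.7008 285.158 ]]
```

>>> arm_command(translation=[[-0.008, 0.01, 0], [-0.008, 0.02, 0], [-0.008, 0.025, 0], [-0.008, 0.025, 0]], rotation=[[0, 0, 0], [0, 0, 0], [0, 0, 0], [0, 0, 0]], grip=[1, 1, 1, 1])

```text
time_s: 16.05
position: [0.567, -0.0333, 0.1186]
tcp_rot: [[-0.727, -0.003, 0.686], [-0.686, 0.0, -0.727], [0.002, -1.0, -0.002]]
force: [-4.2, 3.6, 2.0]
opening: 0.181
```

>>> arm_command(translation=[[0, 0.005, 0], [0, 0.01, 0], [0, 0.01, 0]], rotation=[[0, 0, 0], [0, 0, 0], [0, 0, 0]], grip=[1, 1, 1])

```text
time_s: 16.35
position: [0.567, -0.0333, 0.1179]
tcp_rot: [[-0.727, -0.003, 0.686], [-0.686, 0.0, -0.727], [0.002, -1.0, -0.002]]
force: [-3.1, 4.6, 2.5]
opening: 0.183
```

>>> arm_command(translation=[[0, 0.005, -0.01], [0, 0.01, -0.02], [0, 0.015, -0.02], [0, 0.015, -0.02]], rotation=[[0, 0, 0], [0, 0, 0], [0, 0, 0], [0, 0, 0]], grip=[1, 1, 1, 1])

```text
time_s: 16.75
position: [0.5668, -0.033, 0.1178]
tcp_rot: [[-0.727, -0.0, 0.687], [-0.687, -0.002, -0.727], [0.001, -1.0, 0.001]]
force: [-4.5, 1.4, 7.8]
opening: 0.181
```

```bash
python3 st.py
```

```text
t 16.75 R 0.053538506867619524 th 221.96753825279018 z 0.11784431482456997 toolx 223.36877039946245
F tool [ 2.3245 -7.7696 -4.1516] M tool [-0.7783 -0.0181 -0.3811] open 0.18121381320980764
plate_top 0.75 [330.624 172.512] [0.6063 0.003 ] 0.00035187004711401674 139.60996949797257
lock px [[327.0567 287.9168]]
```

>>> arm_command(translation=[[-0.005, 0, -0.01], [-0.005, 0, -0.02], [-0.005, 0, -0.02]], rotation=[[0, 0, 0], [0, 0, 0], [0, 0, 0]], grip=[1, 1, 1])

```text
time_s: 17.2
position: [0.5659, -0.0319, 0.1179]
tcp_rot: [[-0.727, -0.0, 0.687], [-0.687, -0.002, -0.727], [0.002, -1.0, 0.001]]
force: [-4.5, 1.6, 7.9]
opening: 0.182
```

```bash
python3 st.py
```

```text
t 17.2 R 0.05346836854022458 th 220.425569040276 z 0.11785170602305427 toolx 223.37290278227846
F tool [ 2.1946 -7.8673 -4.2589] M tool [-0.7193  0.0424 -0.5691] open 0.181890002508572
plate_top 0.93 [333.12  171.696] [0.6065 0.0036] 0.0007851710650098054 100.20483303219926
lock px [[329.9943 288.1064]]
```

>>> arm_command(translation=[[0, 0, -0.01], [0, -0.005, -0.02], [0, -0.005, -0.03], [0, -0.005, -0.03]], rotation=[[0, 0, 0], [0, 0, 0], [0, 0, 0], [0, 0, 0]], grip=[1, 1, 1, 1])

```text
time_s: 17.75
position: [0.5653, -0.031, 0.1179]
tcp_rot: [[-0.726, 0.002, 0.687], [-0.687, -0.004, -0.726], [0.001, -1.0, 0.004]]
force: [-3.1, -4.4, 3.9]
opening: 0.177
```

```bash
python3 st.py|head -2
```

```text
t 17.75 R 0.053319075218063804 th 219.3019878847892 z 0.11787606718533554 toolx 223.41031967257803
F tool [ 5.2774 -3.8704  1.0616] M tool [ 0.2564  0.0009 -1.0055] open 0.17727143657442365
```

The tangential load is now carried by the lock hole. I'll relax the radial force, then let go.

>>> arm_command(translation=[[0.01, 0, 0], [0.015, 0, 0], [0.015, 0, 0]], rotation=[[0, 0, 0], [0, 0, 0], [0, 0, 0]], grip=[1, 1, 1])

```text
time_s: 18.2
position: [0.5652, -0.031, 0.1179]
tcp_rot: [[-0.727, 0.004, 0.687], [-0.687, -0.002, -0.727], [-0.001, -1.0, 0.004]]
force: [-0.6, -4.6, 4.9]
opening: 0.179
```

>>> arm_command(translation=[[0, 0, 0], [0, 0, 0], [0, 0, 0], [0, 0, 0], [0, 0, 0]], rotation=[[0, 0, 0], [0, 0, 0], [0, 0, 0], [0, 0, 0], [0, 0, 0]], grip=[0.3, 0.3, 0.3, 0.3, 0.3])

```text
time_s: 18.7
position: [0.5635, -0.0294, 0.1171]
tcp_rot: [[-0.727, -0.001, 0.686], [-0.686, 0.0, -0.727], [0.0, -1.0, -0.001]]
force: [-0.1, 0.1, 0.4]
opening: 0.34
```

```bash
python3 st.py
```

```text
t 18.7 R 0.053817494036579955 th 216.8142178545873 z 0.11705660544333575 toolx 223.34531031595702
F tool [ 0.0235 -0.3606 -0.0954] M tool [ 0.0725 -0.0392  0.0226] open 0.33995782759068127
plate_top 0.69 [340.096 173.904] [0.6056 0.0032] 0.0011163395972052978 158.1022625115387
lock px [[337.2579 288.7445]]
```

>>> arm_command(translation=[[0, 0, 0.02], [0, -0.2, 0.02], [0, -0.5, 0.02], [0, -1, 0.02], [0, -1, 0.02]], rotation=[[0, 0, 0], [0, 0, 0], [0, 0, 0], [0, 0, 0], [0, 0, 0]], grip=[0.1, 0.1, 0.1, 0.1, 0.1])

```text
time_s: 19.35
position: [0.5684, -0.0318, 0.2023]
tcp_rot: [[-0.727, 0.011, 0.686], [-0.686, -0.003, -0.727], [-0.006, -1.0, 0.009]]
force: [0.9, 0.2, 1.4]
opening: 0.45
```

>>> arm_command(translation=[[0.3, -0.5, 0], [0.8, -0.6, 0], [1, -0.6, 0], [1, -0.6, 0]], rotation=[[0, 0, 0], [0, 0, 0], [0, 0, 0], [0, 0, 0]], grip=[0.1, 0.1, 0.1, 0.1])

```text
time_s: 19.75
position: [0.505, -0.0867, 0.2449]
tcp_rot: [[-0.729, -0.001, 0.684], [-0.684, 0.001, -0.729], [0.001, -1.0, -0.002]]
force: [1.0, 0.6, -1.6]
opening: 0.45
```

```bash
python3 st.py; python3 - <<'E'
from h import *
np.set_printoptions(precision=4,suppress=True)
c=cap('wrist','w7.png'); cc=cap('scene')
for n,q in(('wrist',c),('scene',cc)):
    for r in models.spot_point(n,'pin_grip')[:4]: p=np.array(r['point'])*W; print(n,round(r['conf'],2),p,atz(q,p,.111))
    print(proj(q,[[.565,-.0338,.111],[.565,-.0338,.131]]))
im=cc['image'][215:335,275:435]; cv2.imwrite('pics/s7.png',cv2.resize(im,None,fx=4.5,fy=4.5,interpolation=cv2.INTER_CUBIC))
E
```

```text
t 19.75 R 0.13541493622509423 th 221.35679020077342 z 0.24492991728269237 toolx 223.16843096958087
F tool [-1.1441  1.6144  0.1883] M tool [0.0644 0.0093 0.0419] open 0.4500930616751815
plate_top 0.65 [335.616  36.48 ] [0.6067 0.0017] 0.0010693219633780065 277.70629566484047
plate_top 0.32 [328.896 114.576] [ 0.5653 -0.0308] 0.05324022365370741 219.11190795338808
wheel_hole 0.63 [327.104 116.4  ] [ 0.5632 -0.031 ] 0.05505151036108472 217.8937571170105
lock px [[331.6413 117.8218]]
wrist 0.92 [329.216 119.712] [ 0.5641 -0.0324  0.111 ]
wrist 0.74 [522.304 296.208] [ 0.5712 -0.2155  0.111 ]
[[331.74   120.2293]
 [332.1078 119.5951]]
scene 0.88 [145.728 361.68 ] [ 0.6464 -0.4144  0.111 ]
scene 0.8 [194.304 366.912] [ 0.6909 -0.3485  0.111 ]
scene 0.66 [231.616 314.208] [ 0.6212 -0.2626  0.111 ]
scene 0.62 [335.424 250.608] [ 0.5693 -0.0308  0.111 ]
[[333.0099 249.7475]
 [333.1409 242.2893]]
```

View pics/w7.png

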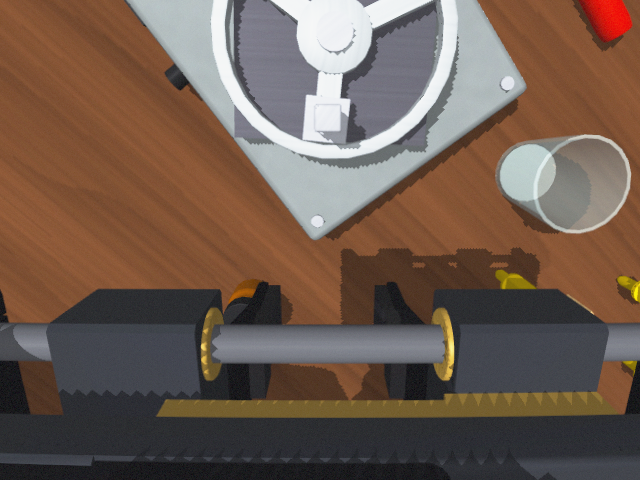

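View pics/s7.png

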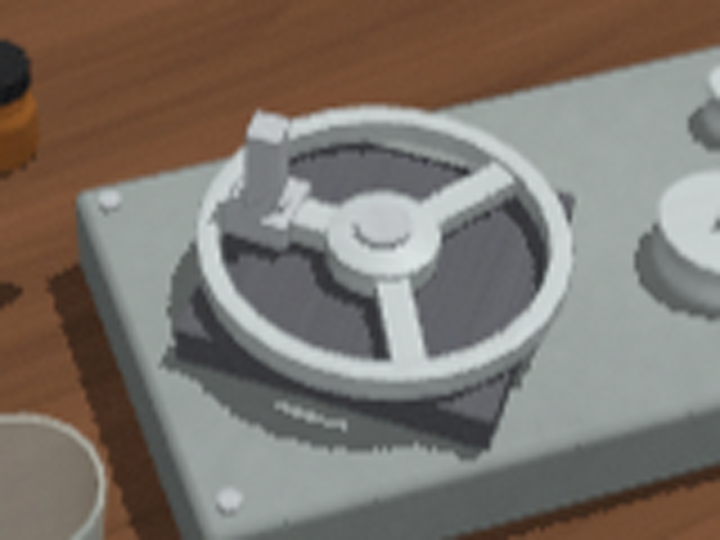

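Wrist view: the pin stands in the boss at (328,117), and the wheel is held turned. Scene crop: the handle top maps to about row 241 in the full image. Fully home predicts 242, and about 237 if the pin stood on the plate. So it is home and free, and I'm handing in.

```bash
python3 -c "
from rig import bot
print(bot.hand_in()); s=bot.read_state(); print(s['time_s'],s['force'])"
```

```text
the job is handed in; nothing more can be done
None
the job is handed in; nothing more can be done
```

The locking pin is in the wheel and pushed fully home, and the wheel held against its spring after I let go. I handed the job in at about 20 s; no verdict was reported.

- **Pin:** I took the steel collared pin from the stand by its handle and lowered it into the wheel's hole.
- **Turning and feeling:** I turned the wheel about 0.9 rad counter-clockwise with light tip contact until the tip dropped into the lock hole. Forces on the tool stayed below about 10 N.
- **Seating:** I pushed down to the home height, with the tip calculated at 55 mm above the bench. There the collar met the wheel at about 8 N. I eased the hand back until the lock hole carried the spring load, then released.
- **Last checks:** With the gripper clear, the wrist picture showed the wheel still turned, at about 218–219° against about 221° measured for the lock hole. That difference is about the play in the holes. In the scene picture the handle top was about 1 pixel from where it should be when fully home. The pin may lean slightly.
- **Other things:** I touched only the pin and, through it, the wheel. I saw no sign that anything else had moved, but I did not measure the other things again at the end.

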